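# Set the height comparator on a cover plate

### The arm

A 6-joint arm with a two-finger parallel gripper is mounted at the origin on a cart in front of the work surface, level with it; the furniture and walls round the work are solid. World frame = base frame: x ahead of the robot, y to its left, z up, the work surface at z = 0. Lengths are in m, angles in degrees, forces in N, time in s.
With the tool pointing down it reaches from about 0.275 to 0.725 m from the base axis. Payload 15.9 kg.
Tool frame: the origin (TCP) lies at the very end of the fingers, on their centre line; the grasp point (between the pads) lies r.tcp_to_grasp behind it (r.tcp_to_grasp is the distance from the TCP to the grasp point, in m); z points along the fingers, y is the line along which they close (so a half turn about z gives the same grasp; the last joint's range is limited). The gripper opens to 85 mm and grips with 20 to 120 N. Pads are 22 mm wide; open, the fingers measure 114 mm over their backs; the gripper's body (76 mm by 85 mm) begins 54 mm behind the grasp point. The pads swing forward as they close: fully open they stand 13 mm farther back than shut.
Start: joints at [-76.203, 12.198, -1.971, 75.831, 0, 90], TCP at [0.119, -0.486, 0.231] pointing down, gripper open.
Joint ranges: [-170.91, 170.91], [-42.67, 98.43], [-65.05, 77.54], [-120.47, 116.71], [-90, 82.35], [-180, 180]. Speed limits (degrees/s): [108.29, 108.29, 136.94, 147.25, 180, 180].

### API

Orientations are given as [roll, pitch, yaw] about the fixed x, y, z axes, in that order (R = Rz(yaw) Ry(pitch) Rx(roll)).
In Python, from rig import r, get_image, order gives the robot as it stands. The module is installed in compiled form; this text tells all that it offers.
- The arm moves only by the tool drive_tool, never from a script. Its argument "motion" is a list that holds one entry, the list of rows, each a list of 7 numbers: the shift along the tool's x, y, z in cm, then the turn, a rotation vector about the tool's x, y, z in degrees, then the closure in counts, from 0 (fully open) to 255 (shut). In form: [[[tx, ty, tz, rx, ry, rz, grip], ...]]. A call has 1 to 20 rows; each row is the pose to reach, as a shift and turn from the pose commanded when the call began, along the tool's axes at that moment; what a row does not reach only later rows make up. A row lasts 1/12 s, in which the tool goes at most 41.7 mm and 7.16 degrees, less where a joint would pass 70% of its speed; a pose out of reach is approached as far as the arm can. A call with a gripper value outside its range is refused whole. The fingers move at their own pace and stop on an object; "newtons" is the grip in N (left out, the last holds). Time passes only in rows, so rows that repeat a pose let the fingers close. It gives the time, the measured TCP pose, the force, the opening and the grip force at its end, in the units of the state.
- r.get_obs(): the state, without advancing time (a new reading comes with each control period).
- get_image(name): name is "scene" or "side" or "wrist"; returns a dict with "img" (420x560x3 uint8, red, green, blue), "mtx" (3x3 intrinsics, pixels), "k1" (the pictures are not rectified: a ray, as slopes to the right and down, at radius r is drawn at 1 + k1 r^2 times it, then the intrinsics apply), "R" (3x3) and "t" (3): a world point X has camera coordinates R X + t. Camera axes: x right, y down, z forward; pixel columns grow to the right and rows downward; lengths in m; the calibration is good to about 2 mm. A picture is of the moment at which its call begins. There is no depth.
- order.job_done(): hands the job in; it is judged then, once.
The state is a dict: "t": time; "joint_positions": joint angles; "qvel": joint speeds; "effort": joint torques, N m; "ee_pos": TCP position; "orientation": TCP orientation; "force": force on the tool from outside, world axes, zero at the start; "moment": the same for the moment, N m; "opening": opening from 0.0 (shut) to 1.0 (fully open); "gripper_force": force on a finger pad.
Only numpy, scipy, OpenCV 4.12 (cv2) and the standard library are available. Lean on these libraries where they do the work, as an engineer would, in place of code of your own. Each camera call takes 0.05 s, during which the arm holds its last target. There are 200 camera calls.

### The job

Set the height comparator up on the aluminium cover plate: lower the plate gently over the stand's two locating pins until it lies flush on the rest pads, then swing the gauge head fully home over the plate's raised pad, keeping the foot clear of the plate. Then lower the head by its knob until the sprung foot is pressed in half way and the red pointer stands in the green sector, never running the foot to the end of its travel. Let go and leave the other things on the bench where they are.

Things in the scene. Friction and masses are not known exactly. Their poses are not given: they have to be found in the camera images.
- comparator: green bench comparator stand, fixed; base 245 x 140 mm, x = -90 to +155 mm, its top 20 mm above the bench. Origin: on the bench under the middle of the plate's nest; +x points from the nest to the post (away from the robot at yaw 0), z up. Four steel rest pads at x = +-45, y = +-36 mm, tops 26 mm above the bench, carry the plate
- nest (a point): the point on the stand's middle line at the height of the rest pads, 26 mm above the bench: the plate's origin comes here when it is home; axes as the stand's
- pin_front (a point): top centre of the brass locating pin at x = -60 mm of the stand: 12 mm diameter, its tip 42 mm above the bench (16 mm above the rest pads), with a 1 mm chamfer
- pin_back (a point): top centre of the other, equal pin at x = +60 mm of the stand
- post_axis (a point): point on the vertical axis of the steel post (26 mm diameter, reaching 232 mm above the bench), 120 mm from the nest along the stand's +x; the arm of the gauge head swings about this axis
- post_swing (a joint): angle of the post and arm, rad: 0 = home at its stop, the foot above the nest's middle (the dial then faces the stand's -x); positive values, counter-clockwise from above, carry the head to the stand's -y side (1.3 to 1.7 at the start). Friction of 0.15 N m: it stays where left
- head_down (a joint): how far the gauge head is slid down the post, m: 0 = top, 0.050 = bottom (0 to 0.008 at the start). Friction (12 N) keeps it where left; it weighs 0.4 kg. With the head at 0 the foot hangs 17 to 35 mm above the pad of a seated plate: the dial gauge is clamped at another height in each run, so the height of first touch must be felt or read
- foot_press (a joint): how far the sprung foot is pushed in, m: 0 = free, 0.016 = end of travel. The spring starts at 4 N and adds 0.5 N a mm. The red pointer on the white dial follows it: seen facing the dial, level to the left when free, straight up at 0.008, level to the right at 0.016; the green sector at the top spans 0.0055 to 0.0105
- knob (a point): point to grip on the black knob on top of the arm, on its axis: upright knob 28 mm diameter, 34 mm high, this point 14 mm below its top; 92 mm from the post axis on the line to the foot (the foot is 28 mm farther out), 236 mm above the bench with the head at the top. The dial housing in front of it (62 mm diameter) reaches up to 26 mm or more below this point
- cover_plate: machined aluminium plate 150 x 100 x 10 mm, 0.45 kg, flat on the bench. Origin: centre of its underside; x along the 150 mm side. In its middle a raised pad, 60 mm in x, 48 mm in y, top 40 mm above the underside: grip its flats 48 mm apart (close along y). Two 13 mm through holes at x = +-60 mm, y = 0, take the pins, either way round. Ribs at x = +-42 mm stand 4.5 mm above the plate
- pad_top (a point): centre of the raised pad's top face, 40 mm above the plate's underside; the foot belongs on it
- caliper: a digital caliper 210 mm long, lying flat; bystander, to be left alone. Origin: centre of its underside
- tape_measure: an orange tape measure 84 mm long and 68 mm high; bystander, to be left alone. Origin: centre of its underside
- screwdriver_1: a red-handled screwdriver 214 mm long, lying flat; bystander, to be left alone. Origin: centre of its underside

How it is judged (in metres and radians):
On the way, in this order (a step that is already met when the one before it is completed fails the run):
1. the cover plate lies flush on the rest pads, over both pins, with the gauge foot free (horizontal distance between cover_plate and nest below 0.003 m and z of cover_plate in the frame of nest between -0.002 and 0.002 m and angle between the x axis of cover_plate and the x axis of comparator, either way round below 0.03 rad and angle between cover_plate's own z axis and vertical below 0.02 rad and value of joint foot_press below 0.001 m), for 0.2 s.
2. the gauge head stands home over the pad with its foot still free (all of step 1 and value of joint post_swing below 0.08 rad), for 0.1 s.
At the end, for the whole second after the job is handed in: The plate lies at rest flush on the rest pads over both pins (within 3 mm of the nest's middle, 2 mm in height, 0.03 rad in yaw, either way round), the arm is home (below 0.08 rad), and the foot is pressed in 5.5 to 10.5 mm by the raised pad, so that the pointer stands in the green sector (horizontal distance between cover_plate and nest below 0.003 m and z of cover_plate in the frame of nest between -0.002 and 0.002 m and angle between the x axis of cover_plate and the x axis of comparator, either way round below 0.03 rad and angle between cover_plate's own z axis and vertical below 0.02 rad and value of joint post_swing below 0.08 rad and value of joint foot_press between 0.0055 and 0.0105 m and linear speed of cover_plate below 0.01 m/s); the robot touches nothing.
It fails at once if the foot is driven to the end of its travel (value of joint foot_press above 0.0152 m).
It fails at once if the foot is pressed in while the arm is not home (value of joint foot_press above 0.002 m and value of joint post_swing above 0.1 rad).
It fails at once if the plate is dropped or forced on the stand (more than 80 N) (contact force between cover_plate and comparator above 80 N).
It fails at once if a bystander is moved by more than 30 mm (distance of any of caliper, tape_measure, screwdriver_1 from where it was at the start of the episode above 0.03 m).
It also fails if it takes over 64 s, if anything falls off the work surface, if the arm or the gripper's body presses on something with over 40 N, if the wrist force passes 120 N, or if a joint passes its speed limit or range.

## Working session

There is one attempt and no reset: what is moved stays moved. The work goes in short steps, Python scripts to look and compute and a tool call to move; the robot and the scene stay as the last step left them, time stands still between calls to the robot, and variables do not carry over. Pictures are saved under pics/ and viewed, at most 10 in all, crops included, and the job is handed in when it is done.

Besides the shell and the picture viewer there is one more tool, called after "Emit:" as a command line: name --argument value ..., lists and objects as JSON in quotes. drive_tool: Moves the arm, as the interface text tells. Its arguments: {"type":"object","properties":{"motion":{"type":"array"},"newtons":{"type":"number"}},"required":["motion"]}

```bash
mkdir -p pics
cat > h.py <<'E'
import numpy as np, cv2
from rig import r,get_image,order
from scipy.spatial.transform import Rotation as Ro
def snap(name,fn):
    d=get_image(name); cv2.imwrite('pics/'+fn+'.png',d['img'][:,:,::-1])
    np.savez('pics/'+fn+'.npz',**{k:d[k] for k in('img','mtx','k1','R','t')}); return d
def load(fn): return np.load('pics/'+fn+'.npz')
def ray(d,u,v):
    K=d['mtx'];a=np.array([(u-K[0,2])/K[0,0],(v-K[1,2])/K[1,1]]);s=a.copy()
    for _ in range(30): s=a/(1+float(d['k1'])*(s@s))
    return -d['R'].T@d['t'], d['R'].T@np.array([*s,1.])
def onz(d,u,v,z):
    c,w=ray(d,u,v); return c+w*(z-c[2])/w[2]
def proj(d,X):
    c=d['R']@np.asarray(X)+d['t'];s=c[:2]/c[2];s=s*(1+float(d['k1'])*(s@s))
    return s*[d['mtx'][0,0],d['mtx'][1,1]]+d['mtx'][:2,2]
E
python3 - <<'E'
from h import *
a=snap('scene','s0');b=snap('side','d0')
for d in(a,b): print(-d['R'].T@d['t'],d['R'][2])
print(r.get_obs(),r.tcp_to_grasp)
E
```

```text
[-0.4047999   0.85691549  0.84152242] [ 0.67791137 -0.54500254 -0.49336437]
[0.92388412 0.64008069 1.17362963] [-0.31630662 -0.43675809 -0.84213567]
{'t': 0.1, 'joint_positions': array([-7.62018362e+01,  1.22227360e+01, -2.00379839e+00,  7.58307463e+01,
        2.98423183e-04,  8.99989050e+01]), 'qvel': array([-0.02418471, -0.00706561,  0.14129687,  0.04954529, -0.03475212,
        0.0874778 ]), 'effort': array([ 2.83082300e-03, -6.87246823e+01,  4.87808454e+01,  1.21029801e-02,
        1.98012053e-04,  3.79045105e-06]), 'ee_pos': array([ 0.11918184, -0.48528177,  0.23086495]), 'orientation': array([-1.79942719e+02, -2.99517710e-04,  1.37992585e+01]), 'force': array([-0.38143906,  0.76767967, -0.09870929]), 'moment': array([-0.001597  , -0.00631979,  0.03537175]), 'gripper_force': 0.0, 'opening': 1.0030786519611414} 0.0187
```

View pics/s0.png

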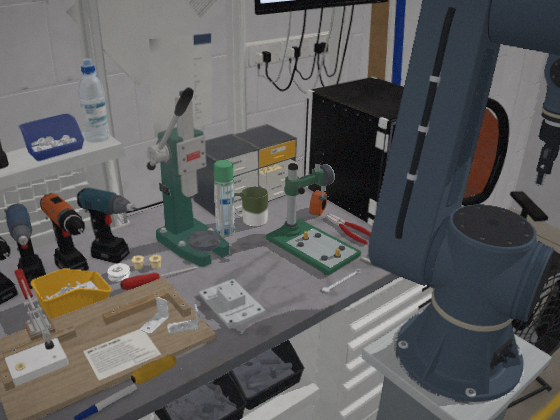

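View pics/d0.png

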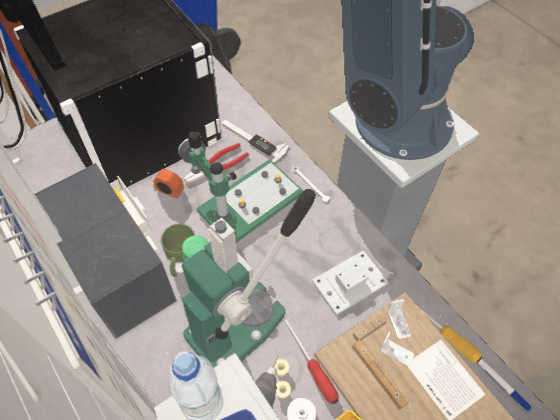

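The scene view shows the plate near (232,302) and the stand near (313,247). In the side view they are at (350,283) and (250,195), with the head swung out near (195,150).

Run:
```python
from h import *
d=load('d0');c=d['img'][120:315,170:400,::-1]
cv2.imwrite('pics/c1.png',cv2.resize(c,None,fx=3,fy=3,interpolation=cv2.INTER_CUBIC))
```

```text
(no output)
```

View pics/c1.png

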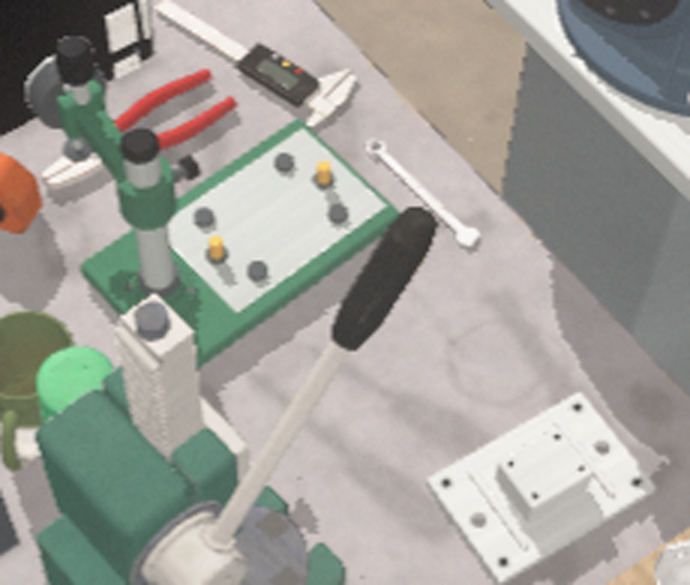

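Run:
```python
from h import *
d=load('d0');P=lambda x,y,z:onz(d,170+x/3,120+y/3,z)
f=P(324,165,.042);b=P(216,240,.042);v=b-f
yaw=np.degrees(np.arctan2(v[1],v[0]));print('pins',f,b,np.linalg.norm(v),yaw,'nest',(f+b)/2)
u=v/np.linalg.norm(v);n=(f+b)/2
print('post exp',n+.12*u,'seen',P(140,143,.232))
for hd in(0,.008):
  k=P(76,48,.25-hd);w=k-(n+.12*u);th=np.degrees(np.arctan2(w[1],w[0]));print('knob',k,np.hypot(*w[:2]),th,'swing',(th-(yaw+180))%360)
h1=P(602,447,.01);h2=P(479,520,.01);w=h1-h2
print('holes',h1,h2,np.linalg.norm(w),np.degrees(np.arctan2(w[1],w[0])),(h1+h2)/2)
print('pad',P(546,466,.04), [P(x,y,.01)[:2].round(4) for x,y in((429,482),(583,392),(655,488),(503,583))])
s=load('s0')
for X in(f,b,h1,h2,(n+.12*u)*[1,1,0]+[0,0,.232]):print(proj(s,X))
```

```text
pins [ 0.42668316 -0.02930908  0.042     ] [ 0.54611021 -0.01866932  0.042     ] 0.11990005663783444 5.091043553617423 nest [ 0.48639669 -0.0239892   0.042     ]
post exp [ 0.60592328 -0.01334057  0.042     ] seen [ 0.60736893 -0.01052295  0.232     ]
knob [ 0.60486889 -0.10032128  0.25      ] 0.086987101427789 -90.69451189423322 swing 84.21444455214936
knob [ 0.60210574 -0.10673426  0.242     ] 0.09347167784424613 -92.34070315068641 swing 82.5682532956962
holes [0.3951915  0.30650497 0.01      ] [0.51462874 0.29855374 0.01      ] 0.11970161249848812 176.1913008976185 [0.45491012 0.30252936 0.01      ]
pad [0.45480432 0.3022486  0.04      ] [array([0.5264, 0.2504]), array([0.3749, 0.2598]), array([0.3849, 0.358 ]), array([0.5323, 0.3497])]
[337.5619474  248.97303316]
[305.67302054 231.71228851]
[243.41940759 313.76435065]
[218.54395001 287.6981645 ]
[292.72676164 164.30480161]
```

```bash
cat >> h.py <<'E'
def to(x,y,z,yaw):
    "shift cm and turn deg in the present tool frame to reach a tool-down pose"
    o=r.get_obs();R0=Ro.from_euler('xyz',o['orientation'],degrees=True);R1=Ro.from_euler('xyz',[180,0,yaw],degrees=True)
    print('move',np.round(R0.inv().apply(np.array([x,y,z])-o['ee_pos'])*100,2),np.round((R0.inv()*R1).as_rotvec(degrees=True),2))
def tri(p,d,q,e):
    A=[];B=[]
    for (u,v),k in((p,d),(q,e)):
        c,w=ray(k,u,v);w/=np.linalg.norm(w);M=np.eye(3)-np.outer(w,w);A.append(M);B.append(M@c)
    return np.linalg.lstsq(np.vstack(A),np.hstack(B),rcond=None)[0]
E
python3 - <<'E'
from h import *
s=load('s0');d=load('d0')
print('lever tip',tri((188,90),s,(311,193),d),'grip low end',tri((174,116),s,(286,234),d))
to(.36,-.2,.23,5);to(.445,.3025,.17,-3.8)
E
```

```text
lever tip [0.60601807 0.29695164 0.49747282] grip low end [0.65602092 0.30583372 0.42757204]
move [ 30.19 -21.96   0.11] [-0.06  0.    8.8 ]
move [ 50.43 -68.73   6.16] [-6.00e-02  1.00e-02  1.76e+01]
```

Emit:
drive_tool --motion '[[[30,-22,0,0,0,8.8,0],[30,-22,0,0,0,8.8,0],[30,-22,0,0,0,8.8,0],[30,-22,0,0,0,8.8,0],[30,-22,0,0,0,8.8,0],[30,-22,0,0,0,8.8,0],[30,-22,0,0,0,8.8,0],[30,-22,0,0,0,8.8,0],[30,-22,0,0,0,8.8,0],[50.4,-68.7,2,0,0,17.6,0],[50.4,-68.7,2,0,0,17.6,0],[50.4,-68.7,2,0,0,17.6,0],[50.4,-68.7,2,0,0,17.6,0],[50.4,-68.7,2,0,0,17.6,0],[50.4,-68.7,2,0,0,17.6,0],[50.4,-68.7,2,0,0,17.6,0],[50.4,-68.7,6.2,0,0,17.6,0],[50.4,-68.7,6.2,0,0,17.6,0],[50.4,-68.7,6.2,0,0,17.6,0],[50.4,-68.7,6.2,0,0,17.6,0]]]'

```text
t: 1.77
ee_pos: [0.4189, 0.0019, 0.1969]
orientation: [-178.1, 0.1, -1.2]
force: [-0.3, 0.1, 0.2]
opening: 1.003
gripper_force: 0.0
```

```bash
python3 -c "
from h import *
to(.445,.3025,.17,-3.8)"
```

```text
move [  2.   -30.     3.71] [-1.95  0.14  2.63]
```

Emit:
drive_tool --motion '[[[2,-30,3.7,-1.95,0.1,2.6,0],[2,-30,3.7,-1.95,0.1,2.6,0],[2,-30,3.7,-1.95,0.1,2.6,0],[2,-30,3.7,-1.95,0.1,2.6,0],[2,-30,3.7,-1.95,0.1,2.6,0],[2,-30,3.7,-1.95,0.1,2.6,0],[2,-30,3.7,-1.95,0.1,2.6,0],[2,-30,3.7,-1.95,0.1,2.6,0],[2,-30,3.7,-1.95,0.1,2.6,0],[2,-30,3.7,-1.95,0.1,2.6,0],[2,-30,3.7,-1.95,0.1,2.6,0],[2,-30,3.7,-1.95,0.1,2.6,0],[2,-30,3.7,-1.95,0.1,2.6,0],[2,-30,3.7,-1.95,0.1,2.6,0],[2,-30,3.7,-1.95,0.1,2.6,0],[2,-30,3.7,-1.95,0.1,2.6,0]]]'

```text
t: 3.1
ee_pos: [0.4382, 0.0054, 0.1736]
orientation: [-178.0, 0.0, -0.7]
force: [-0.3, 0.5, 0.4]
opening: 0.999
gripper_force: 0.0
```

Run:
```python
from h import *
d=snap('wrist','w1');print(-d['R'].T@d['t'],d['R'][2]);o=r.get_obs();print(o['ee_pos'],o['orientation'])
n=np.array([.4549,.3025]);u=np.array([np.cos(np.radians(-3.8)),np.sin(np.radians(-3.8))])
for k in(-.06,.06):print(proj(d,[*(n+k*u),.01]))
```

```text
[ 0.5082345  -0.00117204  0.31767395] [-0.27762357  0.03826672 -0.9599275 ]
[0.43824103 0.00539948 0.17350206] [-1.77989965e+02  4.48718251e-02 -6.83531243e-01]
[ 12.22863014 233.30699294]
[-11.978013   118.93923262]
```

View pics/w1.png

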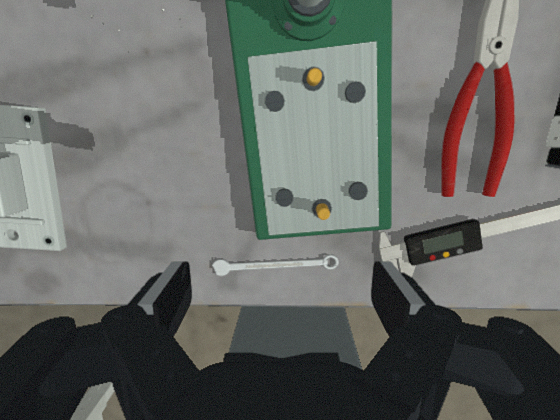

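The wrist view shows the stand with its pins near (315,75) and (322,210), so the arm is still over the stand. It did not travel in y, so I'm checking the joints.

Run:
```python
from h import *
o=r.get_obs();print({k:np.round(o[k],2) for k in('joint_positions','qvel','effort','force','moment')})
d=load('w1')
f=onz(d,322,208,.042);b=onz(d,315,75,.042);v=b-f;print(f,b,np.linalg.norm(v),np.degrees(np.arctan2(v[1],v[0])),(f+b)/2)
to(.445,.3025,.17,-3.8)
snap('scene','s1');snap('side','d1')
cv2.imwrite('pics/b1.png',cv2.resize(np.hstack([load('s1')['img'],load('d1')['img']])[:,:,::-1],(800,300)))
```

```text
{'joint_positions': array([ -0.74,   6.16, -17.66,  66.23,   2.01, 179.94]), 'qvel': array([ 0.02, -0.13,  0.02,  0.2 ,  0.05, -0.05]), 'effort': array([-1.000e-02, -5.805e+01,  4.754e+01,  1.400e-01,  1.800e-01,
       -0.000e+00]), 'force': array([0.51, 0.79, 0.2 ]), 'moment': array([-0.02, -0.02, -0.  ])}
[ 0.43197261 -0.02864872  0.042     ] [ 0.54642949 -0.01988166  0.042     ] 0.11479216272420226 4.380134329248125 [ 0.48920105 -0.02426519  0.042     ]
move [  0.32 -29.69   1.39] [-2.01  0.1   3.12]
```

View pics/b1.png

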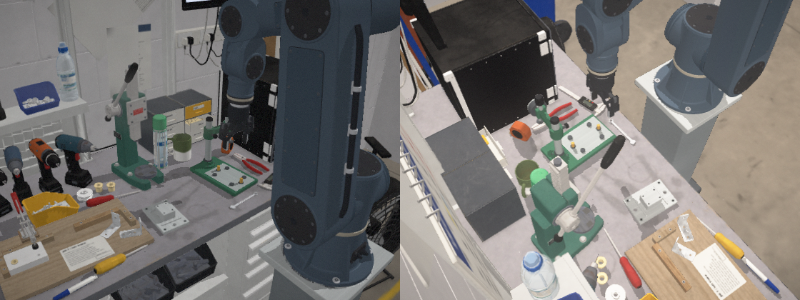

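The cause is joint 6 at its limit. The half-turned grasp (yaw 176.2) keeps it in range, so I'll turn that way.

Emit:
drive_tool --motion '[[[0,-5,0,0,0,-14,0],[0,-10,0,0,0,-28,0],[0,-15,0,0,0,-42,0],[0,-20,0,0,0,-56,0],[0,-25,0,0,0,-70,0],[0.3,-29.7,0,0,0,-84,0],[0.3,-29.7,0,0,0,-100,0],[0.3,-29.7,0,0,0,-100,0],[0.3,-29.7,0,0,0,-100,0],[0.3,-29.7,0,0,0,-100,0],[0.3,-29.7,0,0,0,-100,0],[0.3,-29.7,0,0,0,-100,0],[0.3,-29.7,0,0,0,-100,0],[0.3,-29.7,0,0,0,-100,0],[0.3,-29.7,0,0,0,-100,0]]]'

```text
t: 4.5
ee_pos: [0.4448, 0.3022, 0.184]
orientation: [179.7, -2.0, 99.7]
force: [-0.4, -0.1, 0.2]
opening: 0.997
gripper_force: 0.0
```

```bash
python3 -c "
from h import *
to(.455,.3025,.17,176.2);print(r.get_obs()['joint_positions'])"
```

```text
move [-0.19  1.01  1.4 ] [  1.6   -1.47 -76.52]
[ 33.200018    16.33796733  -3.46450949  69.1094357    1.69122525
 113.54343073]
```

Emit:
drive_tool --motion '[[[-0.2,1,1.4,1.6,-1.5,-76.5,0],[-0.2,1,1.4,1.6,-1.5,-76.5,0],[-0.2,1,1.4,1.6,-1.5,-76.5,0],[-0.2,1,1.4,1.6,-1.5,-76.5,0],[-0.2,1,1.4,1.6,-1.5,-76.5,0],[-0.2,1,1.4,1.6,-1.5,-76.5,0],[-0.2,1,1.4,1.6,-1.5,-76.5,0],[-0.2,1,1.4,1.6,-1.5,-76.5,0],[-0.2,1,1.4,1.6,-1.5,-76.5,0],[-0.2,1,1.4,1.6,-1.5,-76.5,0],[-0.2,1,1.4,1.6,-1.5,-76.5,0],[-0.2,1,1.4,1.6,-1.5,-76.5,0],[-0.2,1,1.4,1.6,-1.5,-76.5,0]]]'

```text
t: 5.58
ee_pos: [0.4549, 0.3023, 0.17]
orientation: [-180.0, 0.0, 175.5]
force: [-0.6, 1.0, 0.9]
opening: 0.999
gripper_force: 0.0
```

Run:
```python
from h import *
d=snap('wrist','w2');o=r.get_obs();print(o['ee_pos'],o['orientation'])
n=np.array([.4549,.3025]);u=np.array([np.cos(np.radians(-3.8)),np.sin(np.radians(-3.8))])
for k in(-.06,.06):print(proj(d,[*(n+k*u),.01]))
cv2.imwrite('pics/w2c.png',cv2.resize(d['img'][100:400,80:480,::-1],None,fx=2,fy=2,interpolation=cv2.INTER_CUBIC))
```

```text
[0.45493846 0.30230841 0.16999402] [-1.79980975e+02  7.52375327e-03  1.75502521e+02]
[280.86265451 135.30755636]
[282.29176424 249.86425495]
```

View pics/w2c.png

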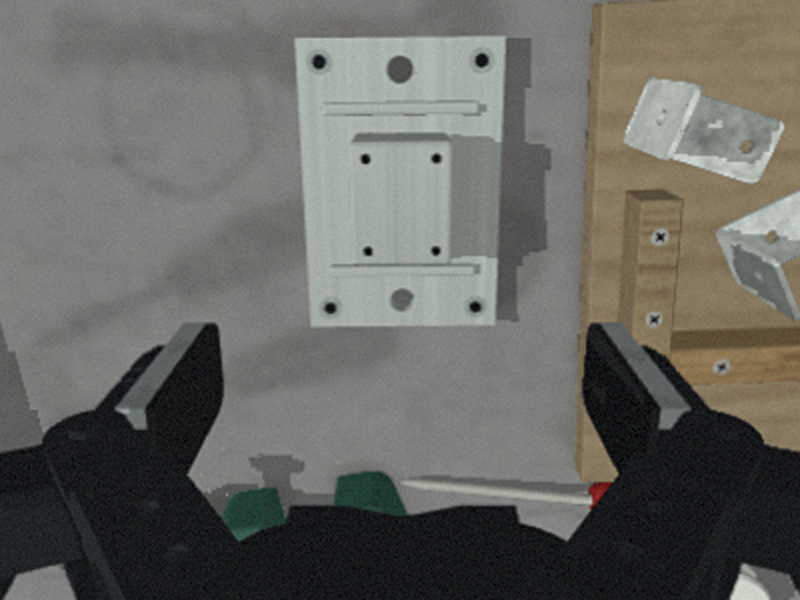

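The wrist view shows the holes at crop (400,69) and (402,300), i.e. full-image (280,134.5) and (280.8,250). That is within about 1 px of the prediction.

Run:
```python
from h import *
d=load('w2')
f=onz(d,280,134.5,.01);b=onz(d,280.8,250,.01);v=b-f;n=(f+b)/2;print(f,b,np.linalg.norm(v),np.degrees(np.arctan2(v[1],v[0])),n)
to(n[0],n[1],.0145,176)
```

```text
[0.39421058 0.30570312 0.01      ] [0.51479799 0.29690532 0.01      ] 0.12090792416339156 -4.172783590690138 [0.45450429 0.30130422 0.01      ]
move [ 0.04 -0.1  15.55] [-0.02  0.01 -0.5 ]
```

Emit:
drive_tool --motion '[[[0,-0.1,4,0,0,-0.5,0],[0,-0.1,8,0,0,-0.5,0],[0,-0.1,11,0,0,-0.5,0],[0,-0.1,13.5,0,0,-0.5,0],[0,-0.1,15,0,0,-0.5,0],[0,-0.1,15.8,0,0,-0.5,0],[0,-0.1,15.8,0,0,-0.5,0],[0,-0.1,15.8,0,0,-0.5,130],[0,-0.1,15.8,0,0,-0.5,255],[0,-0.1,15.8,0,0,-0.5,255],[0,-0.1,15.8,0,0,-0.5,255],[0,-0.1,15.8,0,0,-0.5,255],[0,-0.1,15.8,0,0,-0.5,255],[0,-0.1,15.8,0,0,-0.5,255],[0,-0.1,15.8,0,0,-0.5,255]]]' --newtons 60

```text
t: 6.88
ee_pos: [0.4557, 0.3017, 0.0134]
orientation: [180.0, 0.1, 176.3]
force: [-1.0, -1.1, 9.5]
opening: 0.549
gripper_force: 62.5
```

Run:
```python
from h import *
for n in('d0','s0','w1'):
    d=load(n);h=cv2.cvtColor(d['img'],cv2.COLOR_RGB2HSV);m=((h[...,0]>12)&(h[...,0]<28)&(h[...,1]>130)&(h[...,2]>110)).astype(np.uint8)
    c,l,st,ce=cv2.connectedComponentsWithStats(m)
    q=[ (ce[i],st[i]) for i in range(1,c) if st[i,4]>8 and np.hypot(*(onz(d,*ce[i],.034)[:2]-[.4864,-.024]))<.08]
    for a,s in q: print(n,a.round(1),s,onz(d,*a,.034)[:2].round(4))
    if len(q)==2:
        A,B=[onz(d,*a,.034)[:2] for a,_ in q];v=A-B;print('  nest',(A+B)/2,np.hypot(*v),np.degrees(np.arctan2(v[1],v[0])))
to(.487,-.0235,.11,185)
```

```text
d0 [277.6 176.9] [277 174   3   7  15] [ 0.4276 -0.0298]
d0 [241.9 202.1] [241 199   3   7  18] [ 0.5471 -0.0181]
  nest [ 0.4873364  -0.02391511] 0.12014179549301322 -174.41979260771203
s0 [305.4 234.8] [304 232   4   7  25] [ 0.5436 -0.016 ]
s0 [337.2 251.8] [336 249   4   7  24] [ 0.4254 -0.0277]
  nest [ 0.48450077 -0.02187219] 0.11877859667403183 5.630536728735304
w1 [314.1  76. ] [307  68  15  18 193] [ 0.5468 -0.0197]
w1 [322.6 211.2] [317 204  13  16 162] [ 0.4265 -0.0301]
  nest [ 0.48663421 -0.02489985] 0.12069441539575287 4.93472126054035
move [ -5.25 -32.24  -9.68] [ 0.04  0.12 -8.71]
```

Emit:
drive_tool --motion '[[[0,0,-2,0,0,0,255],[0,0,-4,0,0,0,255],[0,0,-6,0,0,0,255],[-1,-3,-8,0,0,-2,255],[-2,-6,-9.2,0,0,-4,255],[-3,-10,-9.2,0,0,-6,255],[-4,-14,-9.2,0,0,-8.7,255],[-5.3,-18,-9.2,0,0,-8.7,255],[-5.3,-22,-9.2,0,0,-8.7,255],[-5.3,-26,-9.2,0,0,-8.7,255],[-5.3,-29,-9.2,0,0,-8.7,255],[-5.3,-31.5,-9.2,0,0,-8.7,255],[-5.3,-32.3,-9.2,0,0,-8.7,255],[-5.3,-32.3,-9.2,0,0,-8.7,255],[-5.3,-32.3,-9.2,0,0,-8.7,255],[-5.3,-32.3,-9.2,0,0,-8.7,255],[-5.3,-32.3,-9.2,0,0,-8.7,255]]]'

```text
t: 8.3
ee_pos: [0.4872, -0.0235, 0.1042]
orientation: [-180.0, 0.0, -174.9]
force: [0.9, 0.7, -4.1]
opening: 0.546
gripper_force: 64.4
```

Run:
```python
from h import *
o=r.get_obs();print(o['ee_pos'],o['orientation'],o['force'],o['opening'])
d=snap('side','d2');w=snap('wrist','w3')
a=cv2.resize(d['img'][130:250,180:320],(560,480),interpolation=cv2.INTER_CUBIC)
cv2.imwrite('pics/b2.png',cv2.resize(np.hstack([a,cv2.resize(w['img'],(640,480))]),(800,320))[:,:,::-1])
n=np.array([.4866,-.0243]);t=np.radians(5)
for k in(-.06,.06):
    X=[*(n+k*np.array([np.cos(t),np.sin(t)])),o['ee_pos'][2]-.0034];print('hole exp side',proj(d,X),'wrist',proj(w,X))
```

```text
[ 0.4871659  -0.02348956  0.1042215 ] [-1.79988126e+02  1.34481095e-02 -1.74908991e+02] [ 0.87601012  0.66670461 -4.08018408] 0.5459939510535746
hole exp side [278.13056333 161.00607125] wrist [280.73865593 146.23105144]
hole exp side [240.69635041 186.46549532] wrist [280.4935635 356.2118622]
```

View pics/b2.png

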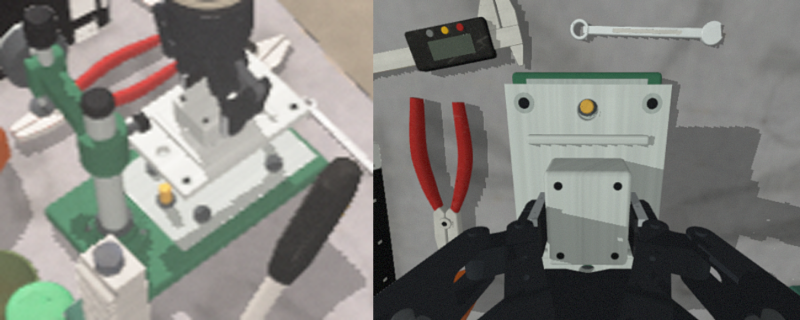

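The side view shows the plate held level above the nest. The wrist view shows the front pin through the front hole near full-image (281,140), which needs measuring closer.

Run:
```python
from h import *
w=load('w3');d=load('d2')
a=cv2.resize(w['img'][120:165,255:305],None,fx=8,fy=8,interpolation=cv2.INTER_CUBIC)
b=cv2.resize(w['img'][325:370,255:305],None,fx=8,fy=8,interpolation=cv2.INTER_CUBIC)
cv2.imwrite('pics/b3.png',np.hstack([a,b])[:,:,::-1])
n=np.array([.4866,-.0243]);t=np.radians(5)
for k in(-.06,.06):
  for z in(.026,.042):print('pin',k,z,'wrist',proj(w,[*(n+k*np.array([np.cos(t),np.sin(t)])),z]))
```

```text
pin -0.06 0.026 wrist [280.71920271 138.75491656]
pin -0.06 0.042 wrist [280.72219484 139.90479705]
pin 0.06 0.026 wrist [280.54827088 289.00251636]
pin 0.06 0.042 wrist [280.53946744 299.87193843]
```

View pics/b3.png

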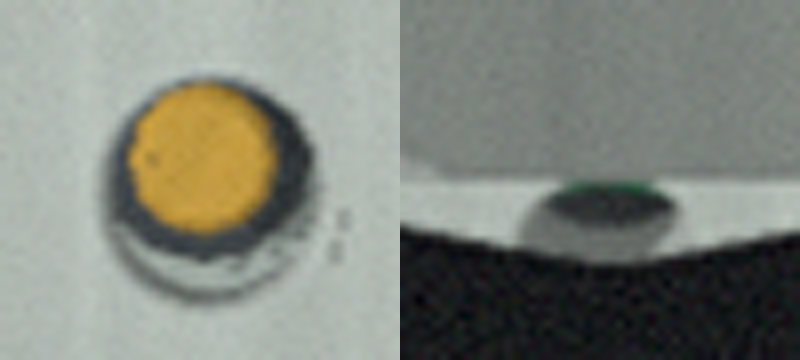

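Measured against the pin seen through the hole, the plate should go about +1.0 mm in x, -0.4 mm in y and +0.3° in yaw. I'll lower with that correction.

Emit:
drive_tool --motion '[[[-0.1,-0.04,1,0,0,-0.3,255],[-0.1,-0.04,2,0,0,-0.3,255],[-0.1,-0.04,3,0,0,-0.3,255],[-0.1,-0.04,4,0,0,-0.3,255],[-0.1,-0.04,4.5,0,0,-0.3,255],[-0.1,-0.04,4.7,0,0,-0.3,255],[-0.1,-0.04,4.8,0,0,-0.3,255],[-0.1,-0.04,4.9,0,0,-0.3,255],[-0.1,-0.04,5,0,0,-0.3,255],[-0.1,-0.04,5.1,0,0,-0.3,255],[-0.1,-0.04,5.1,0,0,-0.3,255]]]'

```text
t: 9.32
ee_pos: [0.4882, -0.0248, 0.0532]
orientation: [-180.0, 0.0, -174.7]
force: [-0.5, -0.3, -4.9]
opening: 0.55
gripper_force: 64.3
```

Emit:
drive_tool --motion '[[[0,0,0.15,0,0,0,255],[0,0,0.3,0,0,0,255],[0,0,0.45,0,0,0,255],[0,0,0.6,0,0,0,255],[0,0,0.75,0,0,0,255],[0,0,0.9,0,0,0,255],[0,0,1.05,0,0,0,255],[0,0,1.15,0,0,0,255],[0,0,1.25,0,0,0,255],[0,0,1.25,0,0,0,255]]]'

```text
t: 10.15
ee_pos: [0.488, -0.0248, 0.0405]
orientation: [-180.0, -0.0, -174.7]
force: [-0.5, -1.0, -4.8]
opening: 0.553
gripper_force: 64.3
```

Emit:
drive_tool --motion '[[[0,0,0.04,0,0,0,255],[0,0,0.08,0,0,0,255],[0,0,0.12,0,0,0,255],[0,0,0.15,0,0,0,255],[0,0,0.15,0,0,0,255]]]'

```text
t: 10.57
ee_pos: [0.4882, -0.0248, 0.0394]
orientation: [-180.0, 0.0, -174.7]
force: [-2.5, -1.8, 2.2]
opening: 0.549
gripper_force: 65.1
```

The plate has seated, with contact force up about 7 N. I'll release and lift.

Emit:
drive_tool --motion '[[[0,0,0,0,0,0,120],[0,0,0,0,0,0,60],[0,0,0,0,0,0,0],[0,0,0,0,0,0,0],[0,0,0,0,0,0,0],[0,0,-1,0,0,0,0],[0,0,-3,0,0,0,0],[0,0,-7,0,0,0,0],[0,0,-11,0,0,0,0],[0,0,-15,0,0,0,0],[0,0,-19,0,0,0,0],[0,0,-23,0,0,0,0],[0,0,-27,0,0,0,0],[0,0,-28,0,0,0,0],[0,0,-28,0,0,0,0]]]'

```text
t: 11.82
ee_pos: [0.4891, -0.0247, 0.3232]
orientation: [-179.9, 0.3, -174.7]
force: [1.7, 0.1, -0.8]
opening: 0.998
gripper_force: 0.0
```

Run:
```python
from h import *
o=r.get_obs();print(o['ee_pos'],o['orientation'],o['joint_positions'])
w=snap('wrist','w4')
cv2.imwrite('pics/w4c.png',w['img'][:,:,::-1])
n=np.array([.4866,-.0245]);t=np.radians(5)
for k in(-.06,.06):print('hole',proj(w,[*(n+k*np.array([np.cos(t),np.sin(t)])),.036]))
to(.6026,-.105,.30,268)
```

```text
[ 0.48905566 -0.02473545  0.32323241] [-179.92919251    0.34110996 -174.67969067] [-2.88163296e+00  1.09832426e+01  9.76450218e+00  8.84335373e+01
 -2.14199402e-02 -8.20179652e+00]
hole [281.94541797 128.88192427]
hole [281.44152777 213.02517007]
move [-10.6   -9.05   2.14] [ -0.17   0.12 -82.68]
```

View pics/w4c.png

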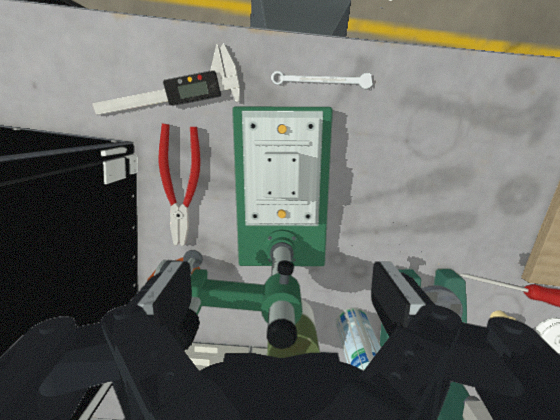

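The wrist view shows brass pins in both plate holes, at (282,128) and (281,213), so the plate is seated. A black box stands on the -y side, so I'm checking clearance there before turning.

Run:
```python
from h import *
d=load('d0');w=load('w4')
for p in((105,190),(218,138)):
    X=onz(d,*p,0);print('bottom',X)
    for z in(.2,.3,.4,.5):print(z,proj(d,[X[0],X[1],z]))
print([onz(w,134,y,z)[:2].round(3) for y,z in((145,.35),(280,0))])
o=r.get_obs();R=Ro.from_euler('xyz',o['orientation'],degrees=True);c=-w['R'].T@w['t'];print('cam in tool',R.inv().apply(c-o['ee_pos']))
```

```text
bottom [ 0.80956465 -0.28005588  0.        ]
0.2 [ 82.89604554 141.11847116]
0.3 [ 69.54386961 111.49795609]
0.4 [54.21426756 77.40243184]
0.5 [36.44974913 37.77037303]
bottom [ 0.47026723 -0.2572578   0.        ]
0.2 [211.38631634  86.13824213]
0.3 [207.44483667  55.14165903]
0.4 [202.96815511  19.85370395]
0.5 [197.84366114 -20.65075005]
[array([ 0.431, -0.086]), array([ 0.699, -0.257])]
cam in tool [ 0.0707698  -0.00068872 -0.14627428]
```

```bash
python3 -c "
from h import *
to(.6026,-.105,.30,250)"
```

```text
move [-10.6   -9.05   2.14] [ -0.15   0.14 -64.68]
```

Emit:
drive_tool --motion '[[[-3,-3,0,0,0,-8,0],[-6,-6,0,0,0,-16,0],[-9,-8,0,0,0,-24,0],[-10.6,-9,1,0,0,-32,0],[-10.6,-9,1,0,0,-40,0],[-10.6,-9,1,-0.15,0.1,-48,0],[-10.6,-9,1,-0.15,0.1,-56,0],[-10.6,-9,1,-0.15,0.1,-64.7,0],[-10.6,-9,1,-0.15,0.1,-64.7,0],[-10.6,-9,1,-0.15,0.1,-64.7,0],[-10.6,-9,1,-0.15,0.1,-64.7,0],[-10.6,-9,1,-0.15,0.1,-64.7,0],[-10.6,-9,1,-0.15,0.1,-64.7,0]]]'

```text
t: 12.95
ee_pos: [0.6018, -0.1045, 0.309]
orientation: [179.8, -0.0, -110.2]
force: [-0.6, -0.7, -0.0]
opening: 0.994
gripper_force: 0.0
```

Run:
```python
from h import *
o=r.get_obs();print(o['ee_pos'],o['orientation'],o['force'])
w=snap('wrist','w5')
for hd in(0,.006):print('knob top exp',proj(w,[.6026,-.105,.25-hd]))
cv2.imwrite('pics/w5c.png',w['img'][:,:,::-1])
```

```text
[ 0.60180917 -0.10445354  0.30896336] [ 1.79820657e+02 -2.79805136e-02 -1.10158708e+02] [-0.57558506 -0.6546355  -0.04198328]
knob top exp [279.02909202 228.09608517]
knob top exp [279.04909256 225.368573  ]
```

View pics/w5c.png

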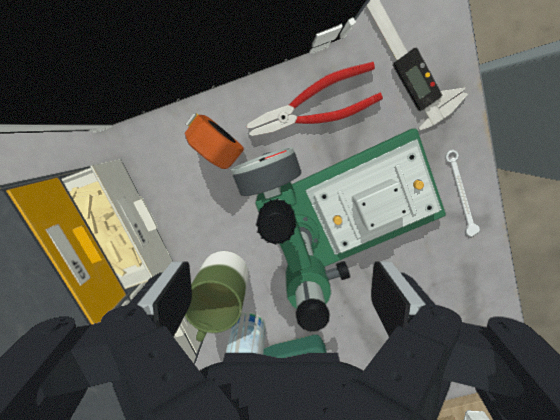

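The wrist view from above shows the knob top centred near (277,222), within about 2 mm of expected, with the dial outboard at (267,170).

Run:
```python
from h import *
w=load('w5');P=np.array([.4866,-.0245])+.12*np.array([np.cos(np.radians(5.1)),np.sin(np.radians(5.1))]);print('post',P,onz(w,312,316,.232))
for hd in(0,.004,.008):
    k=onz(w,277,222,.25-hd)[:2];v=k-P;print(hd,k,np.hypot(*v),np.degrees(np.arctan2(v[1],v[0])))
to(.603,-.106,.213,250)
```

```text
post [ 0.60612493 -0.01383268] [ 0.6058812  -0.01645169  0.232     ]
0 [ 0.60236779 -0.10974082] 0.09598169692248687 -92.24337631647947
0.004 [ 0.6028558  -0.10852891] 0.09475264253220922 -91.97719736125757
0.008 [ 0.6033438  -0.10731701] 0.09352568686486028 -91.70402842175322
move [ 0.1  -0.19  9.6 ] [ 0.17 -0.03 -0.12]
```

Emit:
drive_tool --motion '[[[0.1,-0.2,3,0,0,0,0],[0.1,-0.2,6,0,0,0,0],[0.1,-0.2,8,0,0,0,0],[0.1,-0.2,9,0,0,0,0],[0.1,-0.2,9.5,0,0,0,0],[0.1,-0.2,9.5,0,0,0,0],[0.1,-0.2,9.5,0,0,0,100],[0.1,-0.2,9.5,0,0,0,150],[0.1,-0.2,9.5,0,0,0,200],[0.1,-0.2,9.5,0,0,0,255],[0.1,-0.2,9.5,0,0,0,255],[0.1,-0.2,9.5,0,0,0,255],[0.1,-0.2,9.5,0,0,0,255]]]' --newtons 40

```text
t: 14.08
ee_pos: [0.6035, -0.1062, 0.2147]
orientation: [179.9, -0.0, -110.0]
force: [0.7, -0.8, 5.2]
opening: 0.312
gripper_force: 39.2
```

Run:
```python
from h import *
o=r.get_obs();p=o['ee_pos'];P=np.array([.6061,-.0138]);v=p[:2]-P;a0=np.degrees(np.arctan2(v[1],v[0]))%360;rad=np.hypot(*v);print(a0,rad)
R0=Ro.from_euler('xyz',[180,0,o['orientation'][2]],degrees=True)
rows=[]
for a in np.linspace(a0,185.1,18)[1:]:
    q=P+rad*np.array([np.cos(np.radians(a)),np.sin(np.radians(a))])
    s=R0.inv().apply([*(q-p[:2]),0])*100;rows.append([*s[:2].round(1),0,0,0,round(a0-a,0),255])
print([[float(x) for x in k] for k in rows])
```

```text
268.41000021286294 0.09239129349374801
[[0.2, 0.8, 0.0, 0.0, 0.0, 5.0, 255.0], [0.4, 1.5, 0.0, 0.0, 0.0, 10.0, 255.0], [0.5, 2.3, 0.0, 0.0, 0.0, 15.0, 255.0], [0.5, 3.1, 0.0, 0.0, 0.0, 20.0, 255.0], [0.4, 3.9, 0.0, 0.0, 0.0, 25.0, 255.0], [0.3, 4.7, 0.0, 0.0, 0.0, 29.0, 255.0], [0.1, 5.4, 0.0, 0.0, 0.0, 34.0, 255.0], [-0.1, 6.2, 0.0, 0.0, 0.0, 39.0, 255.0], [-0.4, 6.9, 0.0, 0.0, 0.0, 44.0, 255.0], [-0.8, 7.6, 0.0, 0.0, 0.0, 49.0, 255.0], [-1.2, 8.3, 0.0, 0.0, 0.0, 54.0, 255.0], [-1.7, 8.9, 0.0, 0.0, 0.0, 59.0, 255.0], [-2.3, 9.5, 0.0, 0.0, 0.0, 64.0, 255.0], [-2.9, 10.0, 0.0, 0.0, 0.0, 69.0, 255.0], [-3.5, 10.5, 0.0, 0.0, 0.0, 74.0, 255.0], [-4.2, 10.9, 0.0, 0.0, 0.0, 78.0, 255.0], [-4.9, 11.3, 0.0, 0.0, 0.0, 83.0, 255.0]]
```

Emit:
drive_tool --motion '[[[0.2,0.8,0,0,0,5,255],[0.4,1.5,0,0,0,10,255],[0.5,2.3,0,0,0,15,255],[0.5,3.1,0,0,0,20,255],[0.4,3.9,0,0,0,25,255],[0.3,4.7,0,0,0,29,255],[0.1,5.4,0,0,0,34,255],[-0.1,6.2,0,0,0,39,255],[-0.4,6.9,0,0,0,44,255],[-0.8,7.6,0,0,0,49,255],[-1.2,8.3,0,0,0,54,255],[-1.7,8.9,0,0,0,59,255],[-2.3,9.5,0,0,0,64,255],[-2.9,10,0,0,0,69,255],[-3.5,10.5,0,0,0,74,255],[-4.2,10.9,0,0,0,78,255],[-4.5,11.1,0,0,0,80.5,255],[-4.9,11.3,0,0,0,83,255],[-4.9,11.3,0,0,0,83,255]]]'

```text
t: 15.67
ee_pos: [0.514, -0.0215, 0.2146]
orientation: [-179.9, -0.1, 166.9]
force: [2.2, -4.1, -0.2]
opening: 0.311
gripper_force: 40.7
```

Run:
```python
from h import *
o=r.get_obs();p=o['ee_pos'];print(p,o['orientation'],o['force'],o['moment'],o['joint_positions'])
v=p[:2]-[.6061,-.0138];print(np.degrees(np.arctan2(v[1],v[0]))%360-185.1,np.hypot(*v))
s=snap('scene','s3');w=snap('wrist','w6')
u=proj(s,[.486,-.024,.15]).astype(int);print(u)
a=cv2.resize(s['img'][u[1]-50:u[1]+40,u[0]-45:u[0]+45],(450,450),interpolation=cv2.INTER_CUBIC)
b=cv2.resize(w['img'][70:370,165:395],(345,450),interpolation=cv2.INTER_CUBIC)
cv2.imwrite('pics/b4.png',np.hstack([a,b])[:,:,::-1])
```

```text
[ 0.51400471 -0.02150155  0.21455468] [-1.79924330e+02 -1.02684323e-01  1.66856578e+02] [ 2.19317777 -4.07804165 -0.19907161] [-0.54058136 -0.53174149 -0.10739758] [-2.36155080e+00  1.42110280e+01 -1.81445590e+00  7.40895432e+01
 -5.51244834e-02  1.07818588e+01]
-0.3197113228100079 0.09241675065344328
[323 206]
```

View pics/b4.png

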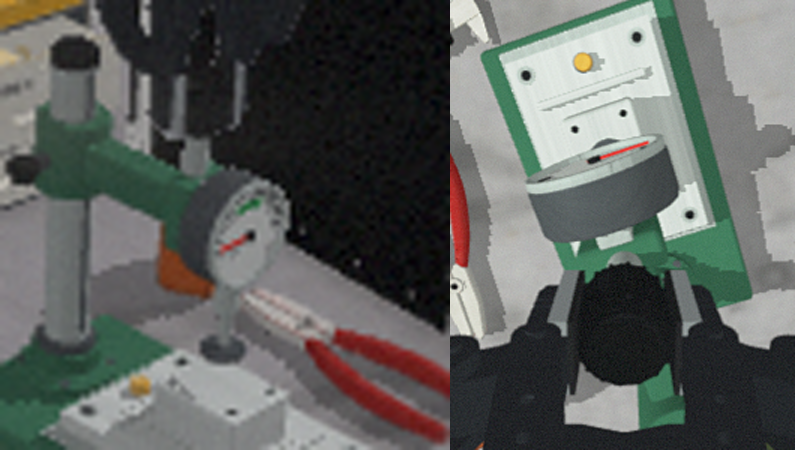

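The left panel (scene) shows the head home above the pad with the foot free and the red pointer left and level. The right panel shows the knob held between the fingers. I now read the pointer numerically and lower in steps.

```bash
cat >> h.py <<'E'
def dial(z0=.15,face=.02):
    s=get_image('scene');h=cv2.cvtColor(s['img'],cv2.COLOR_RGB2HSV).astype(int)
    t=np.radians(5.1);u=np.array([np.cos(t),np.sin(t),0]);l=np.array([-np.sin(t),np.cos(t),0]);q=np.array([.4866,-.0245,0])-face*u
    ys,xs=np.nonzero(((h[...,0]<8)|(h[...,0]>172))&(h[...,1]>110)&(h[...,2]>70))
    pts=[]
    for x,y in zip(xs,ys):
        c,w=ray(s,x,y);X=c+w*((q-c)@u)/(w@u);a,b=(X-q)@l,X[2]
        if abs(a)<.035 and abs(b-z0)<.04: pts.append((a,b))
    pts=np.array(pts)
    if len(pts)<4: print('few',len(pts));return
    m=pts.mean(0);e=np.linalg.svd(pts-m)[2][0]
    print('n',len(pts),'mean left,z mm',(m*1000).round(1),'angle from left',np.degrees(np.arctan2(e[1],e[0])).round(0)%180,'left',(pts[:,0].min()*1e3).round(1),(pts[:,0].max()*1e3).round(1))
    o=r.get_obs();print(o['t'],o['ee_pos'].round(4),o['force'].round(1),o['opening'])
E
python3 -c "
from h import *
dial()"
```

```text
n 6 mean left,z mm [ 21.2 171.5] angle from left 3.0 left 14.5 30.4
15.8167 [ 0.514  -0.0215  0.2146] [ 3.  -2.8 -0.3] 0.31204036490127834
```

Emit:
drive_tool --motion '[[[0,0,0.1,0,0,0,255],[0,0,0.2,0,0,0,255],[0,0,0.3,0,0,0,255],[0,0,0.4,0,0,0,255],[0,0,0.5,0,0,0,255],[0,0,0.6,0,0,0,255],[0,0,0.6,0,0,0,255]]]' --newtons 70

```text
t: 16.4
ee_pos: [0.514, -0.0215, 0.2089]
orientation: [180.0, -0.1, 167.0]
force: [1.1, -3.8, 4.7]
opening: 0.312
gripper_force: 68.4
```

```bash
python3 -c "
from h import *
dial(.144)"
```

```text
few 2
```

```bash
sed -i 's/z0=.15,/z0=.165,/; s/>110)&(h\[...,2\]>70)/>80)\&(h[...,2]>60)/' h.py; python3 -c "
from h import *
dial()"
```

```text
n 9 mean left,z mm [ 20.6 165.3] angle from left 0.0 left 10.1 29.8
16.5 [ 0.514  -0.0215  0.2089] [ 1.2 -2.5  5.1] 0.3041873443116995
```

Emit:
drive_tool --motion '[[[0,0,0.1,0,0,0,255],[0,0,0.2,0,0,0,255],[0,0,0.3,0,0,0,255],[0,0,0.3,0,0,0,255]]]'

```text
t: 16.83
ee_pos: [0.514, -0.0216, 0.2059]
orientation: [180.0, -0.1, 167.0]
force: [1.0, -1.3, 4.1]
opening: 0.31
gripper_force: 68.4
```

```bash
python3 -c "
from h import *
dial()"
```

```text
n 8 mean left,z mm [ 21.6 162.2] angle from left 0.0 left 13.7 29.6
16.8833 [ 0.514  -0.0215  0.2059] [ 1.6 -1.1  5.3] 0.30725597825584156
```

Emit:
drive_tool --motion '[[[0,0,0.1,0,0,0,255],[0,0,0.2,0,0,0,255],[0,0,0.3,0,0,0,255],[0,0,0.4,0,0,0,255],[0,0,0.4,0,0,0,255]]]'

```text
t: 17.3
ee_pos: [0.514, -0.0215, 0.2019]
orientation: [180.0, -0.1, 167.0]
force: [1.7, -1.6, 5.1]
opening: 0.306
gripper_force: 68.4
```

```bash
python3 -c "
from h import *
dial()"
```

```text
n 9 mean left,z mm [ 22.7 159.1] angle from left 0.0 left 13.4 33.1
17.35 [ 0.514  -0.0215  0.2019] [ 1.8 -2.6  5.6] 0.3015346077001846
```

Emit:
drive_tool --motion '[[[0,0,0.1,0,0,0,255],[0,0,0.2,0,0,0,255],[0,0,0.3,0,0,0,255],[0,0,0.3,0,0,0,255]]]'

```text
t: 17.68
ee_pos: [0.514, -0.0215, 0.1989]
orientation: [180.0, -0.1, 167.0]
force: [1.6, -1.8, 4.2]
opening: 0.304
gripper_force: 68.4
```

```bash
python3 -c "
from h import *
dial()"
```

```text
n 9 mean left,z mm [ 22.4 156. ] angle from left 0.0 left 13.1 32.8
17.7333 [ 0.514  -0.0215  0.1989] [ 0.7 -1.7  4.6] 0.30609999613939304
```

Emit:
drive_tool --motion '[[[0,0,0.1,0,0,0,255],[0,0,0.2,0,0,0,255],[0,0,0.3,0,0,0,255],[0,0,0.3,0,0,0,255]]]'

```text
t: 18.07
ee_pos: [0.514, -0.0215, 0.1959]
orientation: [180.0, -0.1, 167.0]
force: [1.5, -1.8, 3.9]
opening: 0.308
gripper_force: 68.4
```

```bash
python3 -c "
from h import *
dial(.155)"
```

```text
n 9 mean left,z mm [ 22.1 152.8] angle from left 0.0 left 12.8 32.6
18.1167 [ 0.514  -0.0215  0.1959] [ 1.8 -1.8  5.5] 0.3035490784060274
```

Emit:
drive_tool --motion '[[[0,0,0.1,0,0,0,255],[0,0,0.2,0,0,0,255],[0,0,0.3,0,0,0,255],[0,0,0.3,0,0,0,255]]]'

```text
t: 18.45
ee_pos: [0.514, -0.0215, 0.1929]
orientation: [180.0, -0.1, 167.0]
force: [1.3, -3.2, 5.1]
opening: 0.301
gripper_force: 68.4
```

```bash
python3 -c "
from h import *
dial(.155)"
```

```text
n 9 mean left,z mm [ 21.9 149.7] angle from left 0.0 left 12.5 32.3
18.5 [ 0.514  -0.0215  0.1929] [ 1.8 -2.4  4.9] 0.30701908894114766
```

Emit:
drive_tool --motion '[[[0,0,0.1,0,0,0,255],[0,0,0.2,0,0,0,255],[0,0,0.3,0,0,0,255],[0,0,0.3,0,0,0,255]]]'

```text
t: 18.83
ee_pos: [0.5141, -0.0215, 0.1902]
orientation: [180.0, -0.1, 167.0]
force: [0.3, -2.0, 10.2]
opening: 0.302
gripper_force: 69.0
```

```bash
python3 -c "
from h import *
dial(.15)"
```

```text
n 5 mean left,z mm [ 20.9 153.8] angle from left 28.0 left 12.5 29.1
18.8833 [ 0.5141 -0.0215  0.1902] [-0.8 -2.7  9.8] 0.3048696058138725
```

Emit:
drive_tool --motion '[[[0,0,0.1,0,0,0,255],[0,0,0.2,0,0,0,255],[0,0,0.3,0,0,0,255],[0,0,0.3,0,0,0,255]]]'

```text
t: 19.22
ee_pos: [0.5141, -0.0215, 0.1873]
orientation: [180.0, -0.1, 167.0]
force: [-0.7, -2.1, 12.0]
opening: 0.302
gripper_force: 69.1
```

```bash
python3 -c "
from h import *
dial(.15)"
```

```text
n 7 mean left,z mm [ 14.8 154.2] angle from left 55.0 left 8.4 21.8
19.2667 [ 0.5141 -0.0215  0.1873] [-1.9 -3.1 12.5] 0.30956636994614156
```

Emit:
drive_tool --motion '[[[0,0,0.1,0,0,0,255],[0,0,0.2,0,0,0,255],[0,0,0.3,0,0,0,255],[0,0,0.3,0,0,0,255],[0,0,0.3,0,0,0,255]]]'

```text
t: 19.68
ee_pos: [0.5141, -0.0215, 0.1844]
orientation: [180.0, -0.1, 167.0]
force: [-1.7, -1.8, 13.0]
opening: 0.306
gripper_force: 69.3
```

```bash
python3 -c "
from h import *
dial(.15)"
```

```text
n 6 mean left,z mm [  8.6 155.8] angle from left 91.0 left 6.0 10.1
19.7333 [ 0.5141 -0.0215  0.1844] [-2.  -3.1 13.2] 0.301456502678575
```

Emit:
drive_tool --motion '[[[0,0,0,0,0,0,150],[0,0,0,0,0,0,100],[0,0,0,0,0,0,50],[0,0,0,0,0,0,0],[0,0,0,0,0,0,0],[0,0,0,0,0,0,0],[0,0,-1,0,0,0,0],[0,0,-3,0,0,0,0],[0,0,-6,0,0,0,0],[0,0,-10,0,0,0,0],[0,0,-12,0,0,0,0],[0,0,-12,0,0,0,0],[0,0,-12,0,0,0,0]]]'

```text
t: 20.82
ee_pos: [0.5146, -0.0215, 0.305]
orientation: [180.0, -0.0, 167.0]
force: [-0.1, -0.2, -1.5]
opening: 1.0
gripper_force: 0.0
```

```bash
python3 -c "
from h import *
dial(.15)"
```

```text
n 6 mean left,z mm [  8.6 155.8] angle from left 91.0 left 6.0 10.1
20.8667 [ 0.5141 -0.0214  0.3037] [-0.3 -0.2 -0.2] 1.0006609403091353
```

The pointer still stands straight up (91°, about 8 mm) with the gripper clear, so I'm handing in.

```bash
python3 -c "
from h import *
print(order.job_done())"
```

```text
the job is handed in; nothing more can be done
None
```

I handed the job in at about 21 s: the plate is seated over both pins, the head is home, the foot is pressed in about 8 mm with the pointer straight up in the green sector, and the gripper is clear. No verdict was returned, and I viewed 11 pictures where the limit was 10.

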